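Close the tailstock of a coil winder and lock its two-stage lever

TASK

On the bench coil winder, push the tailstock along its bars fully home against the wound coil, leaving its lever alone meanwhile. Then push the lever on top of the tailstock past its first notch and all the way to its second stop, with the tailstock still home. Only push with the outside of the fingers: do not grip the knob or the push disc, and leave the spool, tin, screwdriver and tape roll where they stand.

Things in the scene. Friction and masses are not known exactly. Their poses are not given: they have to be found in the camera images.
- winder: Bench coil winder, fixed; base plate 160 x 540 x 20 mm. Origin on the bench (z=0) under the tailstock's middle when home. Its y axis runs along the two bars (tops 50 mm up) to the headstock: green box 120 x 120, 150 mm tall, centred at y=+220 mm. Coil (r 38, axis 75 mm up) at y=+60 to +140. Base plate y=-255 to +285; cross bar, 55 mm high, at y=-237.
- tailstock (a joint): Travel of the tailstock along the winder's +y, m: 0 = drawn back, 0.07 = fully home (hard stop, its cone in the bore of the coil's former). Starts between 0 and 0.02. Green block 120 (x) x 70 (y) mm, 30 to 109 mm above the bench, stiff on its bars (about 8 N of friction, stays where left).
- pad (a point): Centre of the black push disc at the back (-y end) of the tailstock: r 24 mm, 12 mm thick, axis along the winder's y, 75 mm above the bench, on a steel quill of r 12 mm. Its flat back face lies 6 mm further to -y. It is 89 mm behind the tailstock's middle and travels with it; axes parallel to the winder's.
- pivot (a point): Vertical pivot axis of the lever, at the middle of the tailstock's top face, 109 mm above the bench; travels with the tailstock; axes parallel to the winder's.
- clamp_lever (a joint): Lever angle, rad: 0 = start (released notch), 0.6 = first notch, 1.2 = second stop (hard stop with its own notch). Grows clockwise seen from above; at 0.6 it points along the winder's -x, at 0 0.6 rad nearer -y, at 1.2 nearer +y. A spring pulls it to the nearest of the three (humps at 0.3 and 0.9), up to about 4 N at the knob; it stays there when let go.
- knob (a point): Centre of the upright black knob at the lever's end: r 11 mm (8 mm at its foot), 125 to 165 mm above the bench, this point 148 mm; 78 mm from the pivot axis. The flat steel lever arm under it is 14 mm wide, 118 to 125 mm above the bench. Moves with the lever.
- spool: Bystander, loose: small upright spool of copper wire, r 32 mm, 85 mm tall, origin under its middle. Leave alone.
- tin: Bystander, loose: open steel tin, r 33 mm, 75 mm tall, origin under its middle. Leave alone.
- screwdriver: Bystander, loose: screwdriver lying on the bench beyond the winder, about 200 mm long. Leave alone.
- tape: Bystander, loose: flat tape roll, outer r 42 mm, 24 mm high, origin under its middle. Leave alone.

How it is judged:
On the way, in this order (a step that is already met when the one before it is completed fails the run):
1. tailstock fully home while the lever is still in its released notch (value of joint tailstock above 0.0675 m and value of joint clamp_lever below 0.25 rad), for 0.2 s.
2. lever past the first notch and at its second stop, tailstock home (value of joint tailstock above 0.0675 m and value of joint clamp_lever above 1.12 rad), for 0.2 s.
At the end, for the whole second after the job is handed in: The tailstock is home (within 2.5 mm of its end of travel), the lever is at its second stop (within 0.08 rad of 1.2), both at rest, and no bystander has moved 15 mm or more (all of step 2 and velocity of joint clamp_lever between -0.05 and 0.05 rad/s and velocity of joint tailstock between -0.005 and 0.005 m/s and distance of each of spool, tin, screwdriver, tape from where it was at the start of the episode below 0.015 m); the robot touches nothing.
It fails at once if the spool, tin, screwdriver or tape roll was moved or lifted (distance of any of spool, tin, screwdriver, tape from where it was at the start of the episode above 0.015 m).
It fails at once if the lever was thrown before the tailstock was home (value of joint tailstock below 0.065 m and value of joint clamp_lever above 0.3 rad).
It fails at once if the knob was taken between the fingers (horizontal distance between the grasp point and knob below 0.009 m and z of the grasp point in the frame of winder below 0.172 m).
It fails at once if the push disc was taken between the fingers (horizontal distance between the grasp point and pad below 0.009 m and z of the grasp point in the frame of winder below 0.1 m).
It also fails if it takes over 54 s, if anything falls off the work surface, if the arm or the gripper's body presses on something with over 40 N, if the wrist force passes 120 N, or if a joint passes its speed limit or range.

ROBOT

A 6-joint arm with a two-finger parallel gripper is mounted at the origin on the work surface. World frame = base frame: x ahead of the robot, y to its left, z up, the work surface at z = 0. Lengths are in m, angles in rad, forces in N, time in s.
With the tool pointing down it reaches from about 0.275 to 0.775 m from the base axis. Payload 14.6 kg.
Tool frame: the origin (TCP) lies at the very end of the fingers, on their centre line; the grasp point (between the pads) lies 19 mm behind it; z points along the fingers, y is the line along which they close (so a half turn about z gives the same grasp; the last joint's range is limited). The gripper opens to 85 mm and grips with 20 to 120 N. Pads are 22 mm wide; open, the fingers measure 114 mm over their backs; the gripper's body (76 mm by 85 mm) begins 54 mm behind the grasp point. The pads swing forward as they close: fully open they stand 13 mm farther back than shut.
Start: joints at [1.081, 0.263, -0.048, 1.259, 0, 1.415], TCP at [0.173, 0.496, 0.231] pointing down, gripper open.
Joint ranges: [-2.65, 2.65], [-0.89, 1.7], [-1.18, 1.37], [-2.13, 2.11], [-1.35, 1.29], [-3.14, 3.14]. Speed limits (rad/s): [1.89, 1.89, 2.57, 2.79, 3.14, 3.14].

INTERFACE

Orientations are given as a rotation vector (axis times angle).
In Python, from workcell import ctrl gives the robot as it stands.
- The arm moves only by the tool jog_arm, never from a script. Its argument "rows" is a list that holds one entry, the list of rows, each a list of 7 numbers: the turn, a rotation vector about the tool's x, y, z as a fraction of full scale, then the shift along the tool's x, y, z as a fraction of full scale, then the opening, from 0 (shut) to 1 (fully open). In form: [[[ax, ay, az, tx, ty, tz, grip], ...]]. A call has 1 to 20 rows; each row shifts and turns the commanded pose from where the row before left it, along the tool's axes as they then stand; what a row does not reach is not made up. Full scale, the value 1, is 30 mm for a shift and 0.15 rad for a turn. A row lasts 1/10 s, in which the tool goes at most 50 mm and 8.59 degrees, less where a joint would pass 70% of its speed; a pose out of reach is approached as far as the arm can. A call with a number of a shift or a turn outside -1 to 1 is refused whole. A call with a gripper value outside its range is refused whole. The fingers move at their own pace and stop on an object; "grip_force" is the grip in N (left out, the last holds). Time passes only in rows, so rows that do not move let the fingers close. It gives the time, the measured TCP pose, the force, the opening and the grip force at its end, in the units of the state.
- ctrl.sense(): the state, without advancing time (a new reading comes with each control period).
- ctrl.snapshot(name): name is "side" or "top" or "wrist"; returns a dict with "frame" (420x560x3 uint8, blue, green, red), "z_map" (420x560 float32, m along the optical axis (not along the pixel's ray), 0 where there is no reading), "fx", "fy", "cx", "cy" (pixels), "rvec" (rotation vector, rad) and "tvec" (3), from world to camera coordinates, as OpenCV has them; the wrist camera has in their place "T_tool_cam" (4x4, takes a point from camera to tool coordinates, whose origin is the TCP and whose axes are the flange's). Camera axes: x right, y down, z forward; pixel columns grow to the right and rows downward; lengths in m; the calibration is good to about 2 mm. A picture is of the moment at which its call begins: read the wrist's pose just before it.
- ctrl.close_job(): hands the job in; it is judged then, once.
The state is a dict: "t": time; "q": joint angles; "joint_velocities": joint speeds; "joint_efforts": joint torques, N m; "position": TCP position; "tool_rot": TCP orientation; "contact_force": force on the tool from outside, world axes, zero at the start; "torque": the same for the moment, N m; "grip_width": finger opening in m; "grip_force": force on a finger pad.
Only numpy, scipy, OpenCV 4.12 (cv2) and the standard library are available. Lean on these libraries where they do the work, as an engineer would, in place of code of your own. Each camera call takes 0.05 s, during which the arm holds its last target. There are 200 camera calls.

## Working session

There is one attempt and no reset: what is moved stays moved. The work goes in short steps, Python scripts to look and compute and a tool call to move; the robot and the scene stay as the last step left them, time stands still between calls to the robot, and variables do not carry over. Pictures are saved under pics/ and viewed, at most 10 in all, crops included, and the job is handed in when it is done.

Besides the shell and the picture viewer there is one more tool, called after "Request:" by a JSON object that holds its "api" and its "payload", one argument or row to a line. jog_arm: Moves the arm, as the interface text tells. Shift numbers are shares of 30 mm and turn numbers shares of 0.15 rad, none past 1 either way. Its arguments: {"type":"object","properties":{"rows":{"type":"array"},"grip_force":{"type":"number"}},"required":["rows"]}

```bash
mkdir -p pics
cat > h.py <<'E'
import numpy as np, cv2, pickle
from scipy.spatial.transform import Rotation as R
from workcell import ctrl
def cloud(s):
    v,u=np.mgrid[0:420,0:560]; z=s["z_map"]
    c=np.stack([(u-s["cx"])/s["fx"]*z,(v-s["cy"])/s["fy"]*z,z],-1)
    Rm=R.from_rotvec(np.ravel(s["rvec"])).as_matrix()
    return (c-np.ravel(s["tvec"]))@Rm
E
python3 - <<'E'
from h import *
st=ctrl.sense();print(st)
for n in("top","side"):
    s=ctrl.snapshot(n);pickle.dump(s,open(n+".pkl","wb"));cv2.imwrite(f"pics/{n}0.png",s["frame"])
E
```

```text
{'t': 0.0, 'q': array([ 1.08068773e+00,  2.63500491e-01, -4.89218380e-02,  1.25938999e+00,
        1.25962570e-05,  1.41550936e+00]), 'joint_velocities': array([ 0.00178558, -0.00132614,  0.00067892, -0.00071592, -0.00074891,
        0.00033065]), 'joint_efforts': array([-2.56557134e-03, -6.37603641e+01,  3.84564900e+01,  1.35943198e-02,
       -1.63993968e-04,  1.06525383e-05]), 'position': array([0.17238434, 0.49561163, 0.23084226]), 'tool_rot': array([-5.23427623e-01, -3.09734181e+00,  1.50710100e-03]), 'contact_force': array([-0.26087574,  0.01883584, -0.10585398]), 'torque': array([ 0.02155579, -0.01922109, -0.01933716]), 'grip_force': 0.0, 'grip_width': 0.08516959098324259}
```

View pics/top0.png

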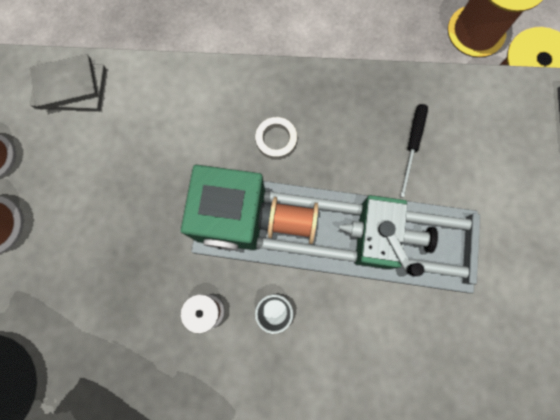

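View pics/side0.png

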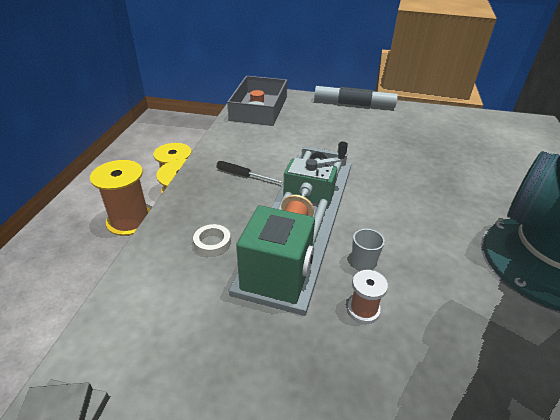

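The top view shows the headstock at (223,205), coil (293,221), tailstock (384,232), push disc (432,239), knob (416,269), tin (275,314), spool (201,314), tape (277,137) and screwdriver (412,150). The side view agrees with that layout. Next I measure positions from depth and the colour masks.

Run:
```python
from h import *
s=pickle.load(open("top.pkl","rb"));P=cloud(s);hsv=cv2.cvtColor(s["frame"],cv2.COLOR_BGR2HSV)
def p(u,v):return P[v,u].round(4)
for n,q in dict(head=(223,205),pad=(432,239),knob=(416,269),pivot=(387,229),tin=(275,314),spool=(201,314),bench=(350,350)).items(): print(n,p(*q))
Z=P[...,2]; v,u=np.mgrid[0:420,0:560]
def rect(m,n):
    q=P[m][:,:2].astype(np.float32);r=cv2.minAreaRect(q);print(n,len(q),r,q.mean(0));
    return r
roi=(u>175)&(u<500)&(v>155)&(v<300)
rect(roi&(abs(Z-.15)<.006)&(u<275),"head top")
rect(roi&(abs(Z-.109)<.005)&(u>350)&(u<410),"tail top")
rect(roi&(abs(Z-.02)<.005),"base")
rect(roi&(abs(Z-.165)<.006)&(u>395),"knob top")
d=(hsv[...,2]<60)
rect(roi&d&(u>420)&(u<442)&(v<255)&(Z>.06)&(Z<.11),"pad")
rect((abs(Z-.075)<.006)&(u>250)&(u<300)&(v>285)&(v<340),"tin rim")
rect((abs(Z-.085)<.006)&(u>170)&(u<230)&(v>285)&(v<340),"spool")
rect((abs(Z-.024)<.006)&(u>250)&(u<302)&(v>110)&(v<165),"tape")
```

```text
head [0.5824 0.1847 0.1496]
pad [ 0.5502 -0.1744  0.0967]
knob [ 0.4926 -0.1256  0.1625]
pivot [ 0.5593 -0.0893  0.126 ]
tin [0.4064 0.0932 0.0027]
spool [0.4045 0.2174 0.0862]
bench [ 0.348  -0.0499  0.0012]
head top 5038 ((0.5866714715957642, 0.1887889951467514), (0.11940991878509521, 0.11958055198192596), 84.57471466064453) [0.5849823  0.18813543]
tail top 1949 ((0.5604058504104614, -0.08853071182966232), (0.06740058213472366, 0.11697566509246826), 84.45845794677734) [ 0.5620131  -0.08616397]
base 8472 ((0.5798938870429993, -0.013473689556121826), (0.2801884114742279, 0.5518920421600342), 2.802730083465576) [ 0.5489094  -0.05944373]
knob top 158 ((0.491886168718338, -0.12629741430282593), (0.020221883431077003, 0.020678237080574036), 5.163042068481445) [ 0.49202517 -0.1259996 ]
pad 196 ((0.5520871877670288, -0.17631489038467407), (0.010922974906861782, 0.04373719170689583), 84.04608917236328) [ 0.5498305  -0.17513445]
tin rim 285 ((0.40992075204849243, 0.09550552815198898), (0.0638463944196701, 0.062484368681907654), 2.713853120803833) [0.40910956 0.09536185]
spool 1124 ((0.4051594138145447, 0.22221492230892181), (0.061402346938848495, 0.06296171247959137), 2.872769594192505) [0.40482375 0.22169822]
tape 739 ((0.7526042461395264, 0.11076093465089798), (0.08298719674348831, 0.08084209263324738), 3.569075584411621) [0.7522996  0.11039517]
```

Both checks hold: the tailstock is at about 0.0115 m and the knob is 78 mm from the pivot at lever angle 0. I turn the tool by -0.24 rad to line its y axis up with the winder's, close the fingers and travel high to behind the disc.

Request:
{"api": "jog_arm", "payload": {
  "rows": [
    [[0,0,-0.8,0,0,0,0],[0,0,-0.8,0,0,0,0],[0,0,0,-0.49,-0.74,0,0],[0,0,0,-0.49,-0.74,0,0],[0,0,0,-0.49,-0.74,0,0],[0,0,0,-0.49,-0.74,0,0],[0,0,0,-0.49,-0.74,0,0],[0,0,0,-0.49,-0.74,0,0],[0,0,0,-0.49,-0.74,0,0],[0,0,0,-0.49,-0.74,0,0],[0,0,0,-0.49,-0.74,0,0],[0,0,0,-0.49,-0.74,0,0],[0,0,0,-0.49,-0.74,0,0],[0,0,0,-0.49,-0.74,0,0],[0,0,0,-0.49,-0.74,0,0],[0,0,0,-0.49,-0.74,0,0],[0,0,0,-0.49,-0.74,0,0]]
  ]
}}

```text
t: 1.8
position: [0.3607, 0.1424, 0.2311]
tool_rot: [-0.149, -3.138, 0.0]
contact_force: [-0.3, -0.4, -0.3]
grip_width: -0.0002
grip_force: 0.0
```

Request:
{"api": "jog_arm", "payload": {
  "rows": [
    [[0,0,0,-0.49,-0.74,0,0],[0,0,0,-0.49,-0.74,0,0],[0,0,0,-0.49,-0.74,0,0],[0,0,0,-0.49,-0.74,0,0],[0,0,0,-0.49,-0.74,0,0],[0,0,0,-0.49,-0.74,0,0],[0,0,0,-0.49,-0.74,0,0],[0,0,0,-0.49,-0.74,0,0],[0,0,0,-0.49,-0.74,0,0],[0,0,0,-0.49,-0.74,0,0],[0,0,0,-0.49,-0.74,0,0],[0,0,0,-0.49,-0.74,0,0],[0,0,0,-0.49,-0.74,0,0],[0,0,0,-0.49,-0.74,0,0],[0,0,0,-0.49,-0.74,0,0],[0,0,0,0,0,0,0],[0,0,0,0,0,0,0],[0,0,0,0,0,0,0]]
  ]
}}

```text
t: 3.6
position: [0.5481, -0.2081, 0.2312]
tool_rot: [-0.148, -3.138, -0.001]
contact_force: [-0.8, -0.7, -1.0]
grip_width: -0.0
grip_force: 0.0
```

```bash
cat >> h.py <<'E'
Y=np.array([.0944,.9955]);X=np.array([.9955,-.0944]);O=np.array([.5659,-.0302])
def wp():
    st=ctrl.sense();d=st["position"][:2]-O;M=R.from_rotvec(st["tool_rot"]).as_matrix()
    print("t",st["t"],"winder xy",(d@X).round(4),(d@Y).round(4),"z",st["position"][2].round(4),"toolx.Y",(M[:2,0]@Y).round(4),"F",st["contact_force"].round(1),"w",st["grip_width"]);print(M.round(3).tolist())
E
python3 - <<'E'
from h import *
wp()
s=ctrl.snapshot("top");cv2.imwrite("pics/top1.png",s["frame"])
E
```

```text
t 3.6 winder xy -0.001 -0.1788 z 0.2312 toolx.Y -0.0001 F [-0.8 -0.7 -1. ] w -3.088394839102655e-05
[[-0.996, 0.094, -0.0], [0.094, 0.996, 0.0], [0.0, 0.0, -1.0]]
```

View pics/top1.png

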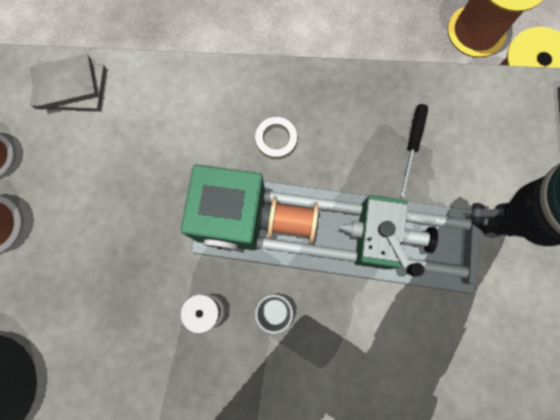

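The picture shows the winder and bystanders unchanged, with the gripper at about (487,215), displaced by perspective. I check that against the projected TCP before going down.

Run:
```python
from h import *
s=pickle.load(open("top.pkl","rb"));st=ctrl.sense()
K=np.array([[s["fx"],0,s["cx"]],[0,s["fy"],s["cy"]],[0,0,1]])
p=st["position"]
print(cv2.projectPoints(np.array([p,p+[0,0,.073],[*p[:2],.07]]),np.ravel(s["rvec"]),np.ravel(s["tvec"]),K,None)[0].squeeze())
s=ctrl.snapshot("top");P=cloud(s)
for u,v in((476,212),(480,215),(487,215),(487,222),(497,218),(505,218)):print(u,v,P[v,u].round(3))
m=(P[...,2]>.2)&(P[...,2]<.31)&(np.hypot(*(P[...,:2]-p[:2]).transpose(2,0,1))<.1)
for a in np.arange(.2,.31,.01):
    q=P[m&(abs(P[...,2]-a)<.005)][:,:2]-O
    if len(q):print(a.round(2),len(q),(q@X).min().round(3),(q@X).max().round(3),(q@Y).min().round(3),(q@Y).max().round(3))
```

```text
[[488.2299082  229.83842939]
 [515.78398134 221.39221293]
 [445.70235871 242.87450164]]
476 212 [ 0.554 -0.15   0.324]
480 215 [ 0.55  -0.153  0.326]
487 215 [ 0.549 -0.159  0.332]
487 222 [ 0.549 -0.179  0.289]
497 218 [ 0.544 -0.165  0.343]
505 218 [ 0.542 -0.17   0.352]
0.23 4 -0.012 -0.008 -0.174 -0.171
0.24 28 -0.013 -0.008 -0.184 -0.166
0.25 27 -0.013 -0.008 -0.185 -0.164
0.26 24 -0.013 -0.008 -0.185 -0.169
0.27 11 -0.015 -0.008 -0.185 -0.163
0.28 76 -0.015 0.003 -0.189 -0.145
0.29 95 -0.017 0.004 -0.182 -0.137
0.3 84 -0.019 -0.008 -0.191 -0.13
```

The TCP and finger positions agree. I back off 4 mm and descend to z = 0.066.

Request:
{"api": "jog_arm", "payload": {
  "rows": [
    [[0,0,0,0,-0.13,0.5,0],[0,0,0,0,0,0.5,0],[0,0,0,0,0,0.5,0],[0,0,0,0,0,0.5,0],[0,0,0,0,0,0.5,0],[0,0,0,0,0,0.5,0],[0,0,0,0,0,0.5,0],[0,0,0,0,0,0.5,0],[0,0,0,0,0,0.5,0],[0,0,0,0,0,0.5,0],[0,0,0,0,0,0.5,0],[0,0,0,0,0,0,0],[0,0,0,0,0,0,0]]
  ]
}}

```text
t: 5.0
position: [0.5481, -0.2124, 0.0668]
tool_rot: [0.148, 3.138, -0.0]
contact_force: [-0.3, -0.4, 0.1]
grip_width: -0.0005
grip_force: 0.0
```

Request:
{"api": "jog_arm", "payload": {
  "rows": [
    [[0,0,0,0,0.15,0,0],[0,0,0,0,0.15,0,0],[0,0,0,0,0.15,0,0],[0,0,0,0,0.15,0,0],[0,0,0,0,0.15,0,0],[0,0,0,0,0.15,0,0],[0,0,0,0,0,0,0]]
  ]
}}

```text
t: 5.7
position: [0.5509, -0.186, 0.0668]
tool_rot: [0.149, 3.138, -0.002]
contact_force: [-1.0, -3.5, 1.4]
grip_width: -0.0002
grip_force: 1.6
```

Contact is made at 3.5 N. Next I push on, finishing slowly.

Request:
{"api": "jog_arm", "payload": {
  "rows": [
    [[0,0,0,0,0.1,0,0],[0,0,0,0,0.1,0,0],[0,0,0,0,0.1,0,0],[0,0,0,0,0.1,0,0],[0,0,0,0,0.1,0,0],[0,0,0,0,0.1,0,0],[0,0,0,0,0.1,0,0],[0,0,0,0,0.1,0,0],[0,0,0,0,0.1,0,0],[0,0,0,0,0.1,0,0],[0,0,0,0,0.1,0,0],[0,0,0,0,0.1,0,0],[0,0,0,0,0,0,0]]
  ]
}}

```text
t: 7.0
position: [0.5543, -0.1503, 0.0668]
tool_rot: [0.149, 3.137, -0.003]
contact_force: [0.2, -4.9, 3.5]
grip_width: -0.0003
grip_force: 2.4
```

Request:
{"api": "jog_arm", "payload": {
  "rows": [
    [[0,0,0,0,0.07,0,0],[0,0,0,0,0.07,0,0],[0,0,0,0,0.07,0,0],[0,0,0,0,0,0,0]]
  ]
}}

```text
t: 7.4
position: [0.5549, -0.1442, 0.0668]
tool_rot: [0.149, 3.138, -0.003]
contact_force: [-1.7, -5.3, 3.0]
grip_width: -0.0002
grip_force: 2.9
```

```bash
python3 -c "
from h import *
wp()"
```

```text
t 7.4 winder xy -0.0002 -0.1146 z 0.0668 toolx.Y 0.0005 F [-1.7 -5.3  3. ] w -0.00015946644180994159
[[-0.995, 0.095, 0.0], [0.095, 0.995, -0.002], [-0.001, -0.002, -1.0]]
```

Not at the stop yet. I keep going in small steps until the force rises.

Request:
{"api": "jog_arm", "payload": {
  "rows": [
    [[0,0,0,0,0.07,0,0],[0,0,0,0,0.07,0,0],[0,0,0,0,0,0,0]]
  ]
}}

```text
t: 7.7
position: [0.5553, -0.1401, 0.0668]
tool_rot: [0.149, 3.137, -0.003]
contact_force: [-0.9, -5.8, 2.5]
grip_width: 0.0001
grip_force: 2.9
```

Request:
{"api": "jog_arm", "payload": {
  "rows": [
    [[0,0,0,0,0.05,0,0],[0,0,0,0,0,0,0]]
  ]
}}

```text
t: 7.9
position: [0.5554, -0.1391, 0.0668]
tool_rot: [0.15, 3.138, -0.005]
contact_force: [-1.4, -9.5, 2.9]
grip_width: -0.0
grip_force: 5.2
```

Request:
{"api": "jog_arm", "payload": {
  "rows": [
    [[0,0,0,0,0.05,0,0],[0,0,0,0,0,0,0]]
  ]
}}

```text
t: 8.1
position: [0.5554, -0.139, 0.0669]
tool_rot: [0.151, 3.138, -0.009]
contact_force: [-5.2, -19.9, 2.0]
grip_width: -0.0002
grip_force: 10.4
```

The force rises at y = -0.109, as predicted, so the tailstock is home. I retreat, rise, move over beside the lever and look.

Request:
{"api": "jog_arm", "payload": {
  "rows": [
    [[0,0,0,0,0,0,0],[0,0,0,0,0,0,0],[0,0,0,0,-0.2,0,0],[0,0,0,0,-0.25,0,0],[0,0,0,0,-0.25,0,0],[0,0,0,0,0,-0.6,0],[0,0,0,0,0,-0.8,0],[0,0,0,0,0,-0.8,0],[0,0,0,0,0,-0.8,0],[0,0,0,0,0,-0.8,0],[0,0,0,0,0,-0.7,0],[0,0,0,0.6,0,0,0],[0,0,0,0.6,0,0,0],[0,0,0,0.6,0,0,0],[0,0,0,0.6,0,0,0],[0,0,0,0,0,0,0],[0,0,0,0,0,0,0]]
  ]
}}

```text
t: 9.8
position: [0.4819, -0.1509, 0.2015]
tool_rot: [0.149, 3.137, -0.0]
contact_force: [0.1, -0.4, -0.2]
grip_width: 0.0
grip_force: 0.0
```

Run:
```python
from h import *
wp()
s=ctrl.snapshot("top");cv2.imwrite("pics/top2.png",s["frame"]);P=cloud(s);Z=P[...,2];v,u=np.mgrid[0:420,0:560]
for n,m in(("tail",(abs(Z-.109)<.005)&(u>310)&(u<410)&(v>180)&(v<280)),("knob",(abs(Z-.164)<.006)&(u>340)&(u<430)&(v>230)&(v<300)),("head",(abs(Z-.15)<.006)&(u<275)&(u>175)&(v>155)&(v<300))):
    r=cv2.minAreaRect(P[m][:,:2].astype(np.float32));d=np.array(r[0])-O;print(n,m.sum(),d@X,d@Y,r[1:])
```

```text
t 9.8 winder xy -0.0722 -0.1281 z 0.2015 toolx.Y 0.0006 F [ 0.1 -0.4 -0.2] w 2.1200903307623952e-05
[[-0.995, 0.095, 0.001], [0.095, 0.995, -0.0], [-0.001, 0.0, -1.0]]
tail 1996 -0.00031413485677715 0.016786914517625578 ((0.09912418574094772, 0.11850453168153763), 84.11760711669922)
knob 158 -0.06383784466059682 -0.042859942399070254 ((0.02053629793226719, 0.020981518551707268), 83.37701416015625)
head 5036 0.00015473641483311037 0.21980545983304026 ((0.11929948627948761, 0.11938260495662689), 84.81096649169922)
```

View pics/top2.png

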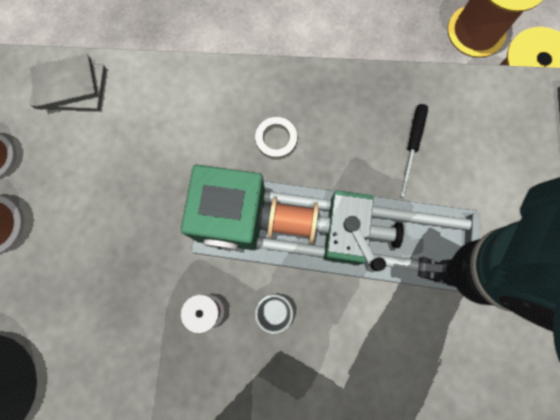

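The tailstock block sits against the coil, and the knob at (377,264) is at winder (-0.064,-0.043): home with the lever at 0. I descend beside it at z ≈ 0.136 and approach.

Request:
{"api": "jog_arm", "payload": {
  "rows": [
    [[0,0,0,0,0,0.55,0],[0,0,0,0,0,0.55,0],[0,0,0,0,0,0.55,0],[0,0,0,0,0,0.53,0],[0,0,0,0,0.4,0,0],[0,0,0,0,0.4,0,0],[0,0,0,0,0.4,0,0],[0,0,0,0,0.4,0,0],[0,0,0,0,0.2,0,0],[0,0,0,0,0,0,0]]
  ]
}}

```text
t: 10.85
position: [0.487, -0.096, 0.1362]
tool_rot: [0.147, 3.138, -0.0]
contact_force: [-0.8, -0.4, 0.9]
grip_width: -0.0002
grip_force: 0.0
```

Request:
{"api": "jog_arm", "payload": {
  "rows": [
    [[0,0,0,0,0.1,0,0],[0,0,0,0,0.1,0,0],[0,0,0,0,0.1,0,0],[0,0,0,0,0.1,0,0],[0,0,0,0,0.1,0,0],[0,0,0,0,0.1,0,0],[0,0,0,0,0.1,0,0],[0,0,0,0,0.1,0,0],[0,0,0,0,0.1,0,0],[0,0,0,0,0.1,0,0]]
  ]
}}

```text
t: 11.85
position: [0.4897, -0.067, 0.1359]
tool_rot: [0.149, 3.138, 0.0]
contact_force: [0.3, -0.3, -0.2]
grip_width: -0.0
grip_force: 0.0
```

Request:
{"api": "jog_arm", "payload": {
  "rows": [
    [[0,0,0,0,0.1,0,0],[0,0,0,0,0.1,0,0],[0,0,0,0,0.1,0,0],[0,0,0,0,0.1,0,0],[0,0,0,0,0.1,0,0],[0,0,0,0,0.1,0,0],[0,0,0,0,0.1,0,0],[0,0,0,0,0.1,0,0],[0,0,0,0,0.1,0,0],[0,0,0,0,0.1,0,0],[0,0,0,0,0.1,0,0],[0,0,0,0,0.1,0,0],[0,0,0,0,0.1,0,0],[0,0,0,0,0.1,0,0],[0,0,0,0,0.1,0,0]]
  ]
}}

```text
t: 13.35
position: [0.4941, -0.0218, 0.1359]
tool_rot: [0.149, 3.138, 0.001]
contact_force: [-0.5, -0.1, -0.1]
grip_width: 0.0
grip_force: 0.0
```

```bash
python3 -c "
from h import *
wp()"
```

```text
t 13.35 winder xy -0.0722 0.0016 z 0.1359 toolx.Y 0.0001 F [-0.5 -0.1 -0.1] w 3.755468780071053e-06
[[-0.996, 0.095, 0.0], [0.095, 0.996, 0.001], [-0.0, 0.001, -1.0]]
```

Request:
{"api": "jog_arm", "payload": {
  "rows": [
    [[0,0,0,0,0.1,0,0],[0,0,0,0,0.1,0,0],[0,0,0,0,0.1,0,0],[0,0,0,0,0.1,0,0],[0,0,0,0,0.1,0,0],[0,0,0,0,0,0,0]]
  ]
}}

```text
t: 13.95
position: [0.4953, -0.007, 0.1359]
tool_rot: [-0.148, -3.138, -0.0]
contact_force: [0.6, -0.1, -0.3]
grip_width: 0.0
grip_force: 0.0
```

Request:
{"api": "jog_arm", "payload": {
  "rows": [
    [[0,0,0,0,0.07,0,0],[0,0,0,0,0,0,0]]
  ]
}}

```text
t: 14.15
position: [0.4955, -0.0052, 0.1359]
tool_rot: [-0.149, -3.138, -0.0]
contact_force: [0.2, -0.1, 0.1]
grip_width: 0.0
grip_force: 0.0
```

Request:
{"api": "jog_arm", "payload": {
  "rows": [
    [[0,0,0,0,0.07,0,0],[0,0,0,0,0,0,0]]
  ]
}}

```text
t: 14.35
position: [0.4957, -0.0038, 0.1359]
tool_rot: [-0.15, -3.138, 0.003]
contact_force: [-0.8, -6.2, -0.1]
grip_width: -0.0001
grip_force: 3.1
```

Contact comes at the expected place, against the stop. One small push more, then I retreat and check.

Request:
{"api": "jog_arm", "payload": {
  "rows": [
    [[0,0,0,0,0.03,0,0],[0,0,0,0,0,0,0],[0,0,0,0,0,0,0]]
  ]
}}

```text
t: 14.65
position: [0.4958, -0.0036, 0.1359]
tool_rot: [-0.151, -3.138, 0.005]
contact_force: [-0.3, -11.8, -0.3]
grip_width: -0.0002
grip_force: 5.6
```

Request:
{"api": "jog_arm", "payload": {
  "rows": [
    [[0,0,0,0,-0.2,0,0],[0,0,0,0,-0.4,0,0],[0,0,0,0,-0.4,0,0],[0,0,0,0,-0.4,0,0],[0,0,0,0,0,-0.6,0],[0,0,0,0,0,-0.6,0],[0,0,0,0,0,-0.6,0],[0,0,0,0,0,-0.6,0],[0,0,0,0,-0.8,0,0],[0,0,0,0,-0.8,0,0],[0,0,0,0,-0.8,0,0],[0,0,0,0,-0.8,0,0],[0,0,0,0,-0.8,0,0],[0,0,0,0,0,0,0],[0,0,0,0,0,0,0],[0,0,0,0,0,0,0]]
  ]
}}

```text
t: 16.25
position: [0.4803, -0.1633, 0.2079]
tool_rot: [-0.149, -3.138, -0.0]
contact_force: [-0.4, 0.5, 0.6]
grip_width: 0.0002
grip_force: 0.0
```

Run:
```python
from h import *
wp()
s=ctrl.snapshot("top");cv2.imwrite("pics/top3.png",s["frame"]);P=cloud(s);Z=P[...,2];v,u=np.mgrid[0:420,0:560]
m=(abs(Z-.164)<.006)&(u>290)&(u<420)&(v>220)&(v<300)
r=cv2.minAreaRect(P[m][:,:2].astype(np.float32));d=np.array(r[0])-O;print(m.sum(),d@X,d@Y,r[1:],"angle if home",.6+np.arctan2(d@Y,-(d@X)))
W=(P[...,:2]-O);m=(abs(Z-.109)<.005)&(abs(W@X)<.06)&(abs(W@Y)<.046)
print("tail y",np.percentile((W@Y)[m],[1,99]),np.hypot(d@X,d@Y))
```

```text
t 16.25 winder xy -0.0726 -0.1406 z 0.2079 toolx.Y 0.0002 F [-0.4  0.5  0.6] w 0.00016082734350095768
[[-0.996, 0.095, -0.0], [0.095, 0.996, 0.0], [0.0, 0.0, -1.0]]
151 -0.06388052640827176 0.044827335347130313 ((0.020493166521191597, 0.020335020497441292), 4.750051021575928) angle if home 1.2118908521266447
tail y [-0.03208332  0.03290361] 0.07803980810151948
```

View pics/top3.png

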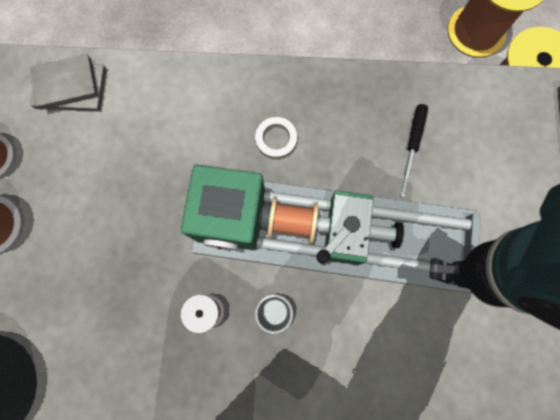

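The knob at (323,256) puts the lever at about 1.21 rad, the tailstock is home (y ≈ 0) and the bystanders have not moved. The arm is clear, so I hand the job in.

```bash
python3 -c "
from workcell import ctrl
print(ctrl.close_job())"
```

```text
the job is handed in; nothing more can be done
None
```

The job is handed in at about 16 s: the last picture shows the tailstock home, the lever at its second stop (about 1.2 rad) and the bystanders where they stood, but the hand-in returned no verdict.

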